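# Spring check of a two-axis mirror mount

## Task

Check the two spring-backed corners of the mirror mount with a fingertip, one at a time. First press the blue corner pad down until the orange tip of its pointer is level with the red mark on the scale beside it, hold it there for about two seconds without pressing well past the mark, then let go so that the plate springs back; then do the same with the yellow corner pad. Grasp nothing, keep off the mirror, leave the red marks where they are set and leave the loose glassware and bottle alone.

Things in the scene. Friction and masses are not known exactly. Their poses are not given: they have to be found in the camera images.
- mount: fixed two-axis mirror mount: aluminium base, above it a dark steel tilting plate 145 x 145 x 10 mm (top at 70 mm), set cornerwise. Ball pivot at its far corner, springs under its left front (blue pad) and right front (yellow pad) corners. Origin on the worktop below the plate; at yaw 0 pivot at x +60, pads at x -18, y +78 (blue) and y -78 mm (yellow); z up, -x toward the robot
- pad_blue: the blue press pad, a disc 30 mm across and 8 mm thick on the tilting plate's left front corner. Origin at the centre of its underside, z up through the pad
- press_blue (a point): centre of the top face of the blue pad, 78 mm above the worktop at rest; this is where to press straight down. It lies 110 mm from the pivot
- tip_blue (a point): orange tip of the blue corner's pointer, a thin level rod that runs outward past the blue pad. Tip 200 mm from the pivot (90 mm beyond the pad's centre, same line), 65 mm above the worktop at rest; sinks 1.8 mm per mm of pad travel. It moves just in front of an upright white scale 62 mm wide, top 92 mm above the worktop, black lines 5 mm apart
- line_blue (a point): middle of the red mark, a bar 20 mm long and 4 mm high on that scale, just beyond the pointer's tip. The pointer is on the mark when its tip is at the same height as this point
- mark_blue (a joint): how far this red mark is set below the pointer tip's rest height, in m (0.016 to 0.032); set by hand, stiff to slide, not to be moved
- tilt_blue (a joint): tilt of the plate by which the blue corner sinks, rad: 0 at rest, grows as the pad is pressed, end stop 0.21. Tip drop is about 0.200 x this, pad drop 0.110 x this. The spring resists at the pad with about 1.5 N at first, 5 N at 0.08 and 8.5 N at 0.16 rad, and returns the plate to 0 when released
- pad_yellow: the yellow press pad, a disc 30 mm across and 8 mm thick on the tilting plate's right front corner. Origin at the centre of its underside, z up through the pad
- press_yellow (a point): centre of the top face of the yellow pad, 78 mm above the worktop at rest; this is where to press straight down. It lies 110 mm from the pivot
- tip_yellow (a point): orange tip of the yellow corner's pointer, a thin level rod that runs outward past the yellow pad. Tip 200 mm from the pivot (90 mm beyond the pad's centre, same line), 65 mm above the worktop at rest; sinks 1.8 mm per mm of pad travel. It moves just in front of an upright white scale 62 mm wide, top 92 mm above the worktop, black lines 5 mm apart
- line_yellow (a point): middle of the red mark, a bar 20 mm long and 4 mm high on that scale, just beyond the pointer's tip. The pointer is on the mark when its tip is at the same height as this point
- mark_yellow (a joint): how far this red mark is set below the pointer tip's rest height, in m (0.016 to 0.032); set by hand, stiff to slide, not to be moved
- tilt_yellow (a joint): tilt of the plate by which the yellow corner sinks, rad: 0 at rest, grows as the pad is pressed, end stop 0.21. Tip drop is about 0.200 x this, pad drop 0.110 x this. The spring resists at the pad with about 1.5 N at first, 5 N at 0.08 and 8.5 N at 0.16 rad, and returns the plate to 0 when released
- mirror: round mirror in a brass ring, 66 mm across, 5 mm thick, on the middle of the tilting plate, top 75 mm above the worktop, 78 mm from each pad's centre. Not to be touched. Origin at the centre of its underside
- vial: loose glass vial with black cap and pink content, 25 mm across, 58 mm tall, standing at the left of the mount, behind the blue scale; bystander. Origin at the centre of its underside
- small_flask: loose empty conical flask, 55 mm across, 87 mm tall, standing at the far left of the mount; bystander. Origin at the centre of its underside
- brown_bottle: loose small brown bottle with black cap, 33 mm across, 72 mm tall, standing at the far right of the mount; bystander. Origin at the centre of its underside

How it is judged:
On the way, in this order (a step that is already met when the one before it is completed fails the run):
1. the fingers press the blue pad and hold its pointer tip within 5 mm of the red mark's height, the other corner at rest (z of tip_blue in the frame of line_blue between -0.005 and 0.005 m and contact force between the fingers and pad_blue above 1 N and value of joint tilt_yellow below 0.02 rad), for 1 s.
2. the blue pad is let go and the plate is back at rest (value of joint tilt_blue below 0.01 rad and contact force between the fingers and mount below 0.1 N), for 0.2 s.
3. the fingers press the yellow pad and hold its pointer tip within 5 mm of the red mark's height, the other corner at rest (z of tip_yellow in the frame of line_yellow between -0.005 and 0.005 m and contact force between the fingers and pad_yellow above 1 N and value of joint tilt_blue below 0.02 rad), for 1 s.
At the end, for the whole second after the job is handed in: Both corners let go and back at rest (tilt under 0.01 rad), both red marks within 4 mm of where they were set, the vial, flask and bottle upright, still and within 15 mm of where they stood (value of joint each of tilt_blue, tilt_yellow below 0.01 rad and distance of each of line_blue, line_yellow from where it was at the start of the episode below 0.004 m and distance of each of vial, small_flask, brown_bottle from where it was at the start of the episode below 0.015 m and angle between each of vial, small_flask, brown_bottle's own z axis and vertical below 0.2 rad and linear speed of each of vial, small_flask, brown_bottle below 0.02 m/s); the robot touches nothing.
It fails at once if a pointer is pressed more than 10 mm below its red mark, or a pad is pressed or squeezed with more than 25 N (z of tip_blue in the frame of line_blue below -0.01 m or z of tip_yellow in the frame of line_yellow below -0.01 m or contact force between the fingers and pad_blue above 25 N or contact force between the fingers and pad_yellow above 25 N).
It fails at once if both corners are pressed down at once (value of joint each of tilt_blue, tilt_yellow above 0.035 rad).
It fails at once if the mirror is touched (contact force between any of the arm, the fingers and mirror above 0.5 N).
It fails at once if a red mark is shifted by more than 4 mm (distance of any of line_blue, line_yellow from where it was at the start of the episode above 0.004 m).
It fails at once if the vial, flask or bottle is lifted, carried, pushed by more than 15 mm or tipped (distance of any of vial, small_flask, brown_bottle from where it was at the start of the episode above 0.015 m or angle between any of vial, small_flask, brown_bottle's own z axis and vertical above 0.3 rad).
It also fails if it takes over 64 s, if anything falls off the work surface, if the arm or the gripper's body presses on something with over 40 N, if the wrist force passes 120 N, or if a joint passes its speed limit or range.

## Robot

A 6-joint arm with a two-finger parallel gripper is mounted at the origin on a cart in front of the work surface, level with it; the furniture and walls round the work are solid. World frame = base frame: x ahead of the robot, y to its left, z up, the work surface at z = 0. Lengths are in m, angles in rad, forces in N, time in s.
With the tool pointing down it reaches from about 0.35 to 0.975 m from the base axis. Payload 4.9 kg.
Tool frame: the origin (TCP) lies at the very end of the fingers, on their centre line; the grasp point (between the pads) lies manip.grip_point_offset behind it (manip.grip_point_offset is the distance from the TCP to the grasp point, in m); z points along the fingers, y is the line along which they close (so a half turn about z gives the same grasp; the last joint's range is limited). The gripper opens to 85 mm and grips with 20 to 120 N. Pads are 22 mm wide; open, the fingers measure 114 mm over their backs; the gripper's body (76 mm by 85 mm) begins 54 mm behind the grasp point. The pads swing forward as they close: fully open they stand 13 mm farther back than shut.
Start: joints at [1.077, 0.053, 1.613, -0, 1.476, -0.119], TCP at [0.229, 0.582, 0.231] pointing down, gripper open.
Joint ranges: [-3.01, 3.01], [-1.01, 2.22], [0.06, 2.58], [-1.02, 4.17], [0.09, 2.62], [-3.14, 3.14]. Speed limits (rad/s): [2.57, 2.57, 3.14, 3.14, 3.14, 3.14].

## Interface

Orientations are given as a unit quaternion [w, x, y, z].
In Python, from plant import manip gives the robot as it stands.
- The arm moves only by the shell command python3 -m crank 'ROWS' [OPENING]. ROWS is JSON, a list of rows, each an object of numbers: "x", "y", "z": the shift along the tool's x, y, z in cm; "turn": the turn about the tool's z in rad. In form: [{"x": .., "y": .., "z": .., "turn": ..}, ...]. A call has 1 to 5 rows; each row shifts and turns the commanded pose from where the row before left it, along the tool's axes as they then stand; what a row does not reach is not made up. A row lasts 1/10 s, in which the tool goes at most 50 mm and 8.59 degrees, less where a joint would pass 70% of its speed; a pose out of reach is approached as far as the arm can. A call with a gripper value outside its range is refused whole. OPENING is the opening in per cent of the stroke, from 0 (shut) to 100 (fully open), set as the call begins (- or left out, the last holds). The fingers move at their own pace and stop on an object; the grip force is fixed at half the most. Time passes only in rows, so rows that do not move let the fingers close. It gives the time, the measured TCP pose, the force, the opening and the grip force at its end, in the units of the state.
- manip.state(): the state, without advancing time (a new reading comes with each control period).
- manip.grab_frame(name): name is "scene" or "side" or "wrist"; returns (picture, depth): 420x560x3 uint8, red, green, blue; 420x560 float32, m along the optical axis (not along the pixel's ray), 0 where there is no reading.
- manip.camera_model(name): a dict with "mtx" (3x3 intrinsics, pixels), "world_to_cam" (4x4, takes a point from world to camera coordinates). Camera axes: x right, y down, z forward; pixel columns grow to the right and rows downward; lengths in m; the calibration is good to about 2 mm. A picture is of the moment at which its call begins: read the wrist's pose just before it. camera_model takes no time and is no camera call; for the wrist camera it gives the pose at the moment of the call.
- manip.job_done(): hands the job in; it is judged then, once.
The state is a dict: "time": time; "joint_pos": joint angles; "joint_vel": joint speeds; "joint_efforts": joint torques, N m; "tool_pos": TCP position; "tool_rot": TCP orientation; "contact_force": force on the tool from outside, world axes, zero at the start; "ft_torque": the same for the moment, N m; "gripper_width": opening from 0.0 (shut) to 1.0 (fully open); "grasp_force": force on a finger pad.
Only numpy, scipy, OpenCV 4.12 (cv2) and the standard library are available. Lean on these libraries where they do the work, as an engineer would, in place of code of your own. Each camera call takes 0.05 s, during which the arm holds its last target. There are 200 camera calls.

## Working session

There is one attempt and no reset: what is moved stays moved. The work goes in short steps, Python scripts to look and compute and a shell command to move; the robot and the scene stay as the last step left them, time stands still between calls to the robot, and variables do not carry over. Pictures are saved under pics/ and viewed, at most 10 in all, crops included, and the job is handed in when it is done.

```bash
mkdir -p pics; python3 - <<'E'
from plant import manip
import cv2,numpy as np
print(manip.state(), manip.grip_point_offset)
for n in("scene","side"):
    p,d=manip.grab_frame(n); np.savez(f'{n}.npz',p=p,d=d,**manip.camera_model(n))
    cv2.imwrite(f'pics/{n}0.png',p[:,:,::-1]); print(manip.camera_model(n))
E
```

```text
{'time': 0.0, 'joint_pos': array([ 1.07698513e+00,  5.33304190e-02,  1.61428912e+00, -1.56890118e-05,
        1.47598882e+00, -1.18995767e-01]), 'joint_vel': array([-5.90892545e-05,  6.17698128e-04, -9.85425795e-04, -1.38128593e-04,
        8.91739296e-04,  1.16466982e-03]), 'joint_efforts': array([-9.59396784e-04, -3.93675506e+01, -3.70180464e+01, -2.05807919e-04,
        7.04025166e-03,  2.32496791e-05]), 'tool_pos': array([0.22851915, 0.58106083, 0.23008232]), 'tool_rot': array([-2.96554453e-04,  1.86311798e-01,  9.82490152e-01, -9.63263912e-04]), 'contact_force': array([ 1.00391439, -0.47417899, -0.54703968]), 'ft_torque': array([0.00622335, 0.01357596, 0.01558202]), 'grasp_force': 0.0, 'gripper_width': 0.9997276964220821} 0.0187
{'mtx': array([[384.8134161 ,   0.        , 280.14423569],
       [  0.        , 384.8134161 , 216.70394389],
       [  0.        ,   0.        ,   1.        ]]), 'world_to_cam': array([[ 0.83709121, -0.5469426 ,  0.0114934 , -0.40734554],
       [-0.21254327, -0.34451097, -0.91440557,  0.2166444 ],
       [ 0.50408696,  0.76299802, -0.40463608,  0.63323898],
       [ 0.        ,  0.        ,  0.        ,  1.        ]])}
{'mtx': array([[512.90771041,   0.        , 277.09363787],
       [  0.        , 512.90771041, 207.85746683],
       [  0.        ,   0.        ,   1.        ]]), 'world_to_cam': array([[-0.99997533,  0.00666102, -0.00222976,  0.52936336],
       [ 0.00564965,  0.57405523, -0.81879709,  0.04257417],
       [-0.00417402, -0.81878949, -0.5740787 ,  1.25613234],
       [ 0.        ,  0.        ,  0.        ,  1.        ]])}
```

View pics/scene0.png

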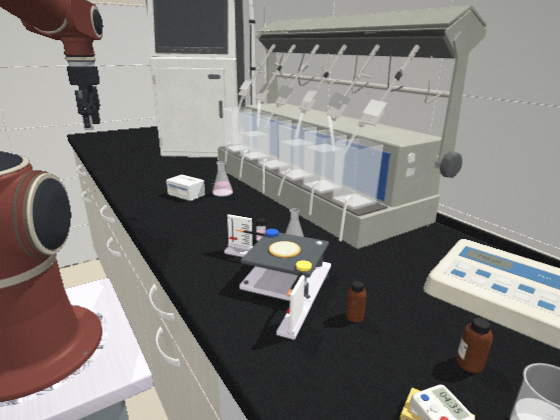

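View pics/side0.png

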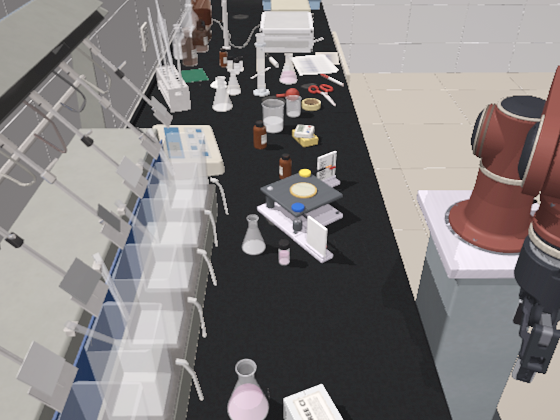

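The scene view shows the mount: blue pad at (271,233), yellow pad at (303,267), and the blue scale's face at (240,233). The side view shows the yellow scale's face at (327,170). I'll localise the pads by colour and depth, and enlarge both scales.

```bash
cat > h.py <<'E'
import numpy as np,cv2
def ray(c,uv,z):  # pixel & plane height -> world
    K=c['mtx'];T=c['world_to_cam'];R=T[:3,:3];o=-R.T@T[:3,3]
    r=R.T@np.linalg.inv(K)@np.array([uv[0],uv[1],1.]);return o+r*(z-o[2])/r[2]
def proj(c,P):
    q=c['world_to_cam'][:3]@np.append(P,1);q=c['mtx']@q;return q[:2]/q[2]
def pads(c,p,box,z=.078):
    h=cv2.cvtColor(p,cv2.COLOR_RGB2HSV);out={}
    for n,lo,hi in(('blue',105,125),('yellow',25,35)):
        m=cv2.inRange(h,(lo,170,60),(hi,255,255));w=np.zeros_like(m);x0,y0,x1,y1=box;w[y0:y1,x0:x1]=m[y0:y1,x0:x1]
        k,l,s,ce=cv2.connectedComponentsWithStats(w)
        i=1+np.argmax(s[1:,4]);out[n]=(s[i],ce[i],ray(c,ce[i],z))
    return out
E
python3 - <<'E'
from h import *
for n,b,cr in(("scene",(220,205,330,320),(220,205,330,340)),("side",(250,140,350,260),(250,145,350,265))):
    f=np.load(n+'.npz');print(n,pads(f,f['p'],b,.076))
    x0,y0,x1,y1=cr;cv2.imwrite(f'pics/{n}1.png',cv2.resize(f['p'][y0:y1,x0:x1,::-1],None,fx=4.4,fy=4.4,interpolation=2))
E
```

```text
Traceback (most recent call last):
  File "h.py", line 12, in pads
    i=1+np.argmax(s[1:,4]);out[n]=(s[i],ce[i],ray(c,ce[i],z))
        ~~~~~~~~~^^^^^^^^^
ValueError: attempt to get argmax of an empty sequence
```

```bash
sed -i "s/25,35/22,36/;s/105,125/100,130/;s/170,60/140,60/" h.py
python3 - <<'E'
from h import *
for n,b,cr in(("scene",(220,205,330,320),(220,205,330,340)),("side",(250,140,350,260),(250,145,350,265))):
    f=np.load(n+'.npz')
    x0,y0,x1,y1=cr;cv2.imwrite(f'pics/{n}1.png',cv2.resize(f['p'][y0:y1,x0:x1,::-1],None,fx=4.4,fy=4.4,interpolation=2))
    try: print(n,pads(f,f['p'],b,.076))
    except Exception as e: print(e, f['p'][233,271],f['p'][267,303])
E
```

```text
scene {'blue': (array([266, 228,  13,   9,  94], dtype=int32), array([271.59574468, 232.17021277]), array([0.4814572 , 0.02891922, 0.076     ])), 'yellow': (array([296, 264,  15,   7,  48], dtype=int32), array([302.47916667, 268.14583333]), array([ 0.44942089, -0.13257779,  0.076     ]))}
side {'blue': (array([292, 203,  12,   9,  93], dtype=int32), array([297.53763441, 207.04301075]), array([0.48198662, 0.02620524, 0.076     ])), 'yellow': (array([299, 169,  12,   8,  34], dtype=int32), array([305.        , 172.79411765]), array([ 0.45684623, -0.12678559,  0.076     ]))}
```

View pics/scene1.png

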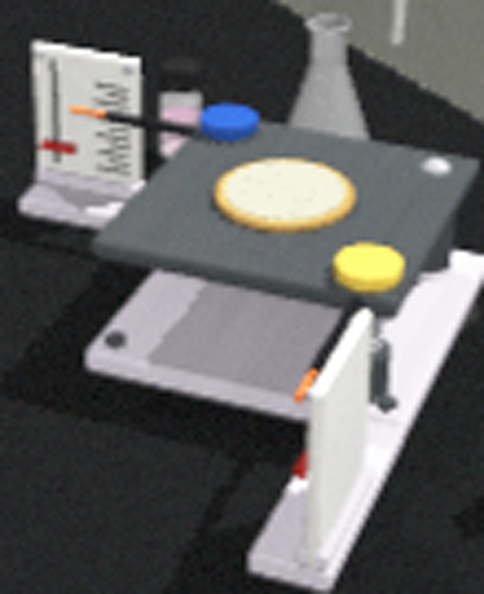

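View pics/side1.png

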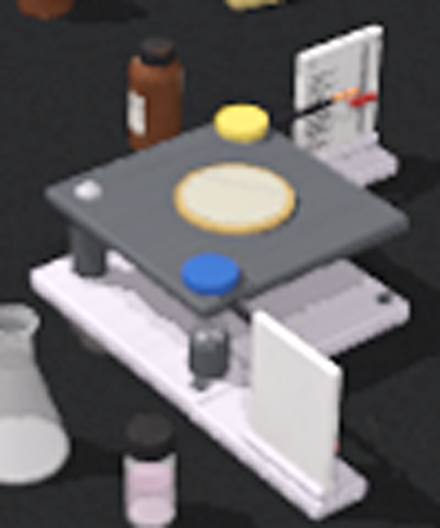

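The enlarged scene crop shows the blue tip at about (72,110) with the red mark at (58,147), left of and below it. In the side crop the yellow tip is at (345,97) and the red mark at (362,100). Next I'll fit the mount pose and work out the mark heights.

```bash
cat > m.py <<'E'
from h import *
from scipy.optimize import least_squares
S=dict(np.load('scene.npz'));D=dict(np.load('side.npz'))
cs=lambda u,v:np.array([u/4.4-.39+220,v/4.4-.39+205]); cd=lambda u,v:np.array([u/4.4-.39+250,v/4.4-.39+145])
def W(q,P): c,s=np.cos(q[2]),np.sin(q[2]);return np.array([q[0]+c*P[0]-s*P[1],q[1]+s*P[0]+c*P[1],P[2]])
a=np.sqrt(.5);piv=np.array([.06,0,0]);d={'b':np.array([-a,a,0]),'y':np.array([-a,-a,0])};n={'b':np.array([a,a,0]),'y':np.array([a,-a,0])}
obs=[(S,cs(230,122),(-.018,.078,.075)),(D,cd(212,273),(-.018,.078,.075)),(S,cs(369,267),(-.018,-.078,.075)),(D,cd(243,123),(-.018,-.078,.075)),
 (S,cs(285,194),(.0,0,.074)),(D,cd(235,198),(.0,0,.074))]
mx=.0  # mirror x solved below
def res(q):
    r=[]
    for i,(c,uv,P) in enumerate(obs):
        P=np.array(P); 
        if i>3:P[0]=q[3]
        o=0 if c is S else 4
        r+=list(proj(c,W(q,P))-uv)
    return np.array(r)
f=least_squares(res,[.48,-.05,-.17,0]);q=f.x
if __name__=='__main__':
    print(q,f.fun.round(2))
    print('blue',W(q,(-.018,.078,.078)),'yellow',W(q,(-.018,-.078,.078)))
    for k,c,cv,tip,red,top in(('b',S,cs,(72,110),(58,147),(55,47)),('y',D,cd,(345,97),(362,100),(367,33))):
        T=W(q,piv+d[k]*.2+[0,0,.065]);print(k,'tip pred/obs',proj(c,T),cv(*tip))
        for off in(.0,.004,.008,.012):
            g=lambda uv:least_squares(lambda v:proj(c,W(q,piv+d[k]*v[0]+n[k]*off+[0,0,v[1]]))-cv(*uv),[.2,.05]).x
            print(off,'tip',g(tip),'red',g(red),'top',g(top))
E
python3 m.py
```

```text
[ 0.48706717 -0.05234673 -0.15855086 -0.02234163] [ 0.1   0.45 -0.08  1.06  0.31  0.79  0.11  0.62  0.31  0.2   0.25  0.46]
blue [0.48160816 0.0275169  0.078     ] yellow [ 0.45697773 -0.12652641  0.078     ]
b tip pred/obs [236.39770418 230.18811056] [235.97363636 229.61      ]
0.0 tip [0.20105428 0.06630699] red [0.21039047 0.04247047] top [0.2096256  0.10141266]
0.004 tip [0.20316963 0.06413008] red [0.21255757 0.04016142] top [0.21178846 0.09943035]
0.008 tip [0.20528497 0.06195317] red [0.21472467 0.03785237] top [0.21395132 0.09744804]
0.012 tip [0.20740032 0.05977625] red [0.21689177 0.03554333] top [0.21611418 0.09546573]
y tip pred/obs [331.13238659 165.9972686 ] [328.01909091 166.65545455]
0.0 tip [0.18894412 0.06684267] red [0.20305214 0.05980604] top [0.20339125 0.10579571]
0.004 tip [0.1926445 0.0636593] red [0.20681758 0.05659022] top [0.20715826 0.10279197]
0.008 tip [0.19634489 0.06047593] red [0.21058303 0.05337441] top [0.21092527 0.09978823]
0.012 tip [0.20004528 0.05729256] red [0.21434847 0.05015859] top [0.21469228 0.09678449]
```

The scale's offset behind the pointer is ambiguous, so I'll use the depth images for the scale planes.

```bash
cat >> m.py <<'E'
def local(c,uv):  # depth -> mount frame: r along pointer, off, z
    pass
def dep(c,u,v):
    z=c['d'][v,u];p=np.linalg.inv(c['mtx'])@np.array([u,v,1.])*z;T=c['world_to_cam'];return T[:3,:3].T@(p-T[:3,3])
def loc(k,P):
    cc,s=np.cos(q[2]),np.sin(q[2]);x,y=P[0]-q[0],P[1]-q[1];L=np.array([cc*x+s*y,-s*x+cc*y,0])-piv
    return np.array([L@d[k],L@n[k],P[2]])
E
python3 - <<'E'
from m import *
np.set_printoptions(precision=4,suppress=True)
for k,c,box in(('b',S,(229,216,251,247)),('y',D,(318,152,337,180))):
    p=c['p'].astype(int);x0,y0,x1,y1=box;rows=[]
    for v in range(y0,y1):
        for u in range(x0,x1):
            if p[v,u].min()>140: rows.append(np.r_[loc(k,dep(c,u,v)),u,v])
    r=np.array(rows);r=r[(abs(r[:,1])<.04)];print(k,len(r),'off med',np.median(r[:,1]),r[:,1].std(),'z',r[:,2].min(),r[:,2].max(),'r',r[:,0].min(),r[:,0].max())
    for v in range(y0,y1,4): t=r[r[:,4]==v]; print(v,t[:,:3].mean(0)) if len(t) else 0
    h=p[...,0]-p[...,1:].max(2)
    for v in range(y0,y1):
        for u in range(x0,x1):
            if h[v,u]>60: print('red/or',u,v,p[v,u],loc(k,dep(c,u,v)))
# plate check
print([dep(S,int(u),int(v))[2].round(4) for u,v in (cs(230,118),cs(369,262),cs(285,194),cs(180,230))],[dep(D,int(u),int(v))[2].round(4) for u,v in (cd(212,270),cd(243,120),cd(235,198),cd(330,230))])
E
```

```text
b 567 off med 0.013708534840919204 0.0018679412497600997 z 0.01224176749450076 0.09544732194086317 r 0.1703179276542101 0.2299017518473997
216 [0.2112 0.0145 0.0935]
220 [0.1974 0.014  0.0857]
224 [0.2002 0.0143 0.0748]
228 [0.2009 0.0138 0.0644]
232 [0.2075 0.0132 0.0529]
236 [0.2022 0.0143 0.0427]
240 [0.199  0.0136 0.0329]
244 [0.1998 0.0127 0.0223]
red/or 236 229 [244 178 130] [ 0.1993 -0.0031  0.0696]
red/or 237 229 [251 185 126] [ 0.1971 -0.0023  0.0696]
red/or 237 230 [224 144  88] [ 0.1959 -0.0048  0.0684]
red/or 238 230 [226 143  86] [ 0.1956 -0.0003  0.0664]
red/or 239 230 [226 139  85] [ 0.1919 -0.0025  0.0681]
red/or 240 230 [226 140  93] [ 0.1898 -0.0016  0.0681]
red/or 241 230 [241 157 107] [ 0.1865 -0.0029  0.0693]
red/or 242 230 [248 174 125] [0.1864 0.0021 0.067 ]
red/or 243 230 [235 167 126] [ 0.1815 -0.0027  0.0701]
red/or 242 231 [182 103  55] [ 0.1839 -0.0031  0.0673]
red/or 230 237 [170  75  73] [0.2209 0.0057 0.0405]
red/or 231 237 [144  71  69] [0.2178 0.005  0.0414]
red/or 232 237 [122  51  49] [0.2164 0.0074 0.0405]
red/or 229 238 [174 113 112] [0.2278 0.013
[... 1152 characters left out ...]
2244 0.0147 0.0496]
red/or 335 166 [164 102 101] [0.2208 0.0071 0.0544]
red/or 330 167 [178 101  93] [0.2077 0.0124 0.0534]
red/or 331 167 [161  70  71] [0.2093 0.0101 0.0539]
red/or 332 167 [179  56  54] [0.2089 0.0059 0.056 ]
red/or 333 167 [174  35  33] [0.2168 0.0103 0.0512]
red/or 334 167 [160  48  46] [0.2193 0.0091 0.0509]
red/or 335 167 [133  59  58] [0.2225 0.0085 0.05  ]
red/or 330 168 [172  47  46] [0.2038 0.008  0.0537]
red/or 331 168 [167  37  35] [0.2072 0.0077 0.0527]
red/or 332 168 [167  68  67] [0.2104 0.0072 0.0517]
[np.float64(0.0799), np.float64(0.0801), np.float64(0.0775), np.float64(0.0715)] [np.float64(0.083), np.float64(0.0798), np.float64(0.0764), np.float64(0.0704)]
```

```bash
cat > go.py <<'E'
import sys;from m import *;from plant import manip;from scipy.spatial.transform import Rotation as Ro
s=manip.state();t=[float(v) for v in sys.argv[1:4]]
w=s['tool_rot'];R=Ro.from_quat([w[1],w[2],w[3],w[0]]).as_matrix()
print('t',s['time'],'tcp',s['tool_pos'],'shift cm',(R.T@(np.array(t)-s['tool_pos'])*100).round(2),'F',s['contact_force'].round(2),'j6',s['joint_pos'][5])
E
R='[{"x":-3.4,"y":-3.2},{"x":-3.4,"y":-3.2},{"x":-3.4,"y":-3.2},{"x":-3.4,"y":-3.2},{"x":-3.4,"y":-3.2}]'
python3 -m crank '[{"x":-3.4,"y":-3.2},{"x":-3.4,"y":-3.2},{"x":-3.4,"y":-3.2},{"x":-3.4,"y":-3.2},{"x":-3.4,"y":-3.2}]' 0
python3 -m crank '[{"x":-3.4,"y":-3.2},{"x":-3.4,"y":-3.2},{"x":-3.4,"y":-3.2},{"x":-3.4,"y":-3.2},{"x":-3.4,"y":-3.2}]'
python3 go.py .4816 .0275 .10
```

```text
t 0.1 tcp [0.22853484 0.58111755 0.23017527] shift cm [-43.82 -42.23  13.09] F [0.49 1.1  0.55] j6 -0.11900289277253806schema error: expected keys x, y, z, turn
schema error: expected keys x, y, z, turn
```

```bash
python3 -m crank '[{"x":-3.4,"y":-3.2,"z":0,"turn":0},{"x":-3.4,"y":-3.2,"z":0,"turn":0},{"x":-3.4,"y":-3.2,"z":0,"turn":0},{"x":-3.4,"y":-3.2,"z":0,"turn":0},{"x":-3.4,"y":-3.2,"z":0,"turn":0}]' 0
python3 -m crank '[{"x":-3.4,"y":-3.2,"z":0,"turn":0},{"x":-3.4,"y":-3.2,"z":0,"turn":0},{"x":-3.4,"y":-3.2,"z":0,"turn":0},{"x":-3.4,"y":-3.2,"z":0,"turn":0},{"x":-3.4,"y":-3.2,"z":0,"turn":0}]'
python3 go.py .4816 .0275 .10
```

```text
time: 0.6
tool_pos: [0.3286, 0.3687, 0.2307]
tool_rot: [-0.0, 0.186, 0.983, -0.0]
contact_force: [1.4, -0.0, 0.1]
gripper_width: 0.147
grasp_force: 0.0
time: 1.1
tool_pos: [0.4282, 0.1575, 0.231]
tool_rot: [0.0, 0.186, 0.983, 0.0]
contact_force: [0.9, -0.1, 0.0]
gripper_width: 0.004
grasp_force: 0.0
t 1.1 tcp [0.42819749 0.15751037 0.23099888] shift cm [ -9.73 -10.15  13.1 ] F [ 0.93 -0.11  0.01] j6 -1.0070295477895541
```

```bash
python3 -m crank '[{"x":-3.2,"y":-3.2,"z":0,"turn":0},{"x":-3.2,"y":-3.2,"z":2,"turn":0},{"x":-2.8,"y":-3,"z":3,"turn":0},{"x":0,"y":0,"z":3,"turn":0},{"x":0,"y":0,"z":0,"turn":0}]'
python3 go.py .4816 .0275 .10
python3 - <<'E'
from m import *
from plant import manip
p,dd=manip.grab_frame('wrist');c=manip.camera_model('wrist');np.savez('w0.npz',p=p,d=dd,**c);cv2.imwrite('pics/w0.png',p[:,:,::-1])
for P in((-.018,.078,.078),(-.018,-.078,.078)): print(proj(c,W(q,P)))
E
```

```text
time: 1.6
tool_pos: [0.4756, 0.038, 0.1465]
tool_rot: [-0.005, 0.188, 0.982, -0.001]
contact_force: [-0.6, 1.1, 0.1]
gripper_width: -0.003
grasp_force: 0.0
t 1.6 tcp [0.47555652 0.03795749 0.1464893 ] shift cm [-0.99 -0.74  4.64] F [-0.62  1.14  0.07] j6 -1.2700546262021888
[264.93993103 234.28511407]
[ 74.76482023 273.52543645]
```

View pics/w0.png

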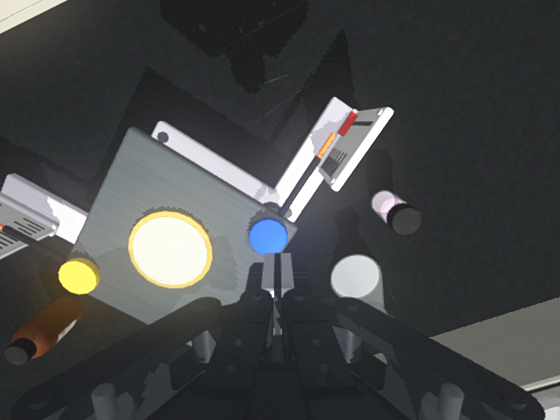

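The wrist view shows the blue pad at (267,236), within about 2 px of the prediction. The blue tip is at (333,135) and its red mark at (347,124). The yellow pad is at (79,275), about 4 px from the prediction. I'll get the blue mark height from this depth image and refine the pad position.

```bash
python3 - <<'E'
from m import *
np.set_printoptions(precision=4,suppress=True)
c=dict(np.load('w0.npz'));o=pads(c,c['p'],(50,210,300,300),.078);print(o)
h=cv2.cvtColor(c['p'],cv2.COLOR_RGB2HSV)
for nm,lo,hi in(('orange',6,16),('red',0,4)):
    m=cv2.inRange(h,(lo,140,70),(hi,255,255));ys,xs=np.where(m[100:165,300:370]);ys+=100;xs+=300
    L=np.array([loc('b',dep(c,u,v)) for u,v in zip(xs,ys)]);print(nm,len(L),np.median(L,0),L.std(0),np.percentile(L,[5,95],axis=0),xs.mean(),ys.mean())
for k in o:
    u,v=o[k][1].astype(int);print(k,[dep(c,u+a,v+b)[2].round(4) for a,b in((0,0),(5,0),(-5,3))])
E
python3 go.py .4816 .0275 .10
```

```text
{'blue': (array([ 249,  219,   38,   35, 1059], dtype=int32), array([267.7526, 236.305 ]), array([0.4839, 0.0289, 0.078 ])), 'yellow': (array([ 58, 259,  42,  36, 936], dtype=int32), array([ 76.9263, 276.6784]), array([ 0.46  , -0.1265,  0.078 ]))}
orange 41 [0.1886 0.0014 0.0688] [0.0061 0.0059 0.0345] [[0.1808 0.0008 0.0676]
 [0.1986 0.0034 0.0698]] 324.1463414634146 146.0
red 159 [0.2143 0.0122 0.0401] [0.0054 0.0015 0.0006] [[0.2056 0.0098 0.039 ]
 [0.2223 0.0144 0.0411]] 347.47798742138366 123.52201257861635
blue [np.float64(0.0813), np.float64(0.081), np.float64(0.0819)]
yellow [np.float64(0.0809), np.float64(0.0815), np.float64(0.0805)]
t 1.65 tcp [0.47700703 0.03863409 0.14920828] shift cm [-0.86 -0.86  4.92] F [0.54 0.76 0.51] j6 -1.2700560119474473
```

```bash
python3 -m crank '[{"x":-0.5,"y":-0.4,"z":1.5,"turn":0},{"x":-0.5,"y":-0.4,"z":1.5,"turn":0},{"x":0,"y":0,"z":1.5,"turn":0},{"x":0,"y":0,"z":0,"turn":0},{"x":0,"y":0,"z":0,"turn":0}]'
python3 go.py .483 .028 .08
```

```text
time: 2.15
tool_pos: [0.4855, 0.0284, 0.1074]
tool_rot: [0.0, 0.186, 0.983, 0.0]
contact_force: [0.5, -0.0, -0.2]
gripper_width: 0.004
grasp_force: 0.0
t 2.15 tcp [0.48546994 0.02835215 0.10739717] shift cm [ 0.22 -0.12  2.74] F [ 0.54 -0.03 -0.17] j6 -1.2920009244892807
```

```bash
python3 -m crank '[{"x":0.2,"y":-0.1,"z":1.3,"turn":0},{"x":0,"y":0,"z":1.2,"turn":0},{"x":0,"y":0,"z":0,"turn":0},{"x":0,"y":0,"z":0,"turn":0}]'
python3 -m crank '[{"x":0,"y":0,"z":0.2,"turn":0},{"x":0,"y":0,"z":0.2,"turn":0},{"x":0,"y":0,"z":0.2,"turn":0},{"x":0,"y":0,"z":0,"turn":0},{"x":0,"y":0,"z":0,"turn":0}]'
python3 go.py .483 .028 .0625
```

```text
time: 2.55
tool_pos: [0.4826, 0.0276, 0.0811]
tool_rot: [-0.001, 0.186, 0.982, -0.0]
contact_force: [0.2, -0.3, 0.5]
gripper_width: -0.0
grasp_force: 0.0
time: 3.05
tool_pos: [0.4834, 0.0275, 0.0761]
tool_rot: [0.0, 0.186, 0.982, 0.0]
contact_force: [-0.6, 0.7, 0.8]
gripper_width: 0.001
grasp_force: 0.8
t 3.05 tcp [0.48341593 0.02754689 0.07612283] shift cm [0.06 0.03 1.36] F [-0.58  0.68  0.78] j6 -1.2930263294236495
```

```bash
python3 -m crank '[{"x":0,"y":0,"z":0.3,"turn":0},{"x":0,"y":0,"z":0.3,"turn":0},{"x":0,"y":0,"z":0.3,"turn":0},{"x":0,"y":0,"z":0,"turn":0},{"x":0,"y":0,"z":0,"turn":0}]'
cat > look.py <<'E'
import sys;from m import *;from plant import manip
np.set_printoptions(precision=4,suppress=True)
k,nm=sys.argv[1:3];c={}
p,dd=manip.grab_frame('wrist');c=dict(manip.camera_model('wrist'),p=p,d=dd);s=manip.state();print(s['time'],s['tool_pos'],s['contact_force'])
cv2.imwrite(f'pics/{nm}.png',p[:,:,::-1]);h=cv2.cvtColor(p,cv2.COLOR_RGB2HSV)
T=proj(c,W(q,piv+d[k]*.205+[0,0,.05]));print('near',T);x0,y0=(T-60).astype(int).clip(0)
for n_,lo,hi in(('orange',6,16),('red',0,4)):
    m=cv2.inRange(h,(lo,140,60),(hi,255,255));w=np.zeros_like(m);w[y0:y0+120,x0:x0+120]=m[y0:y0+120,x0:x0+120]
    ys,xs=np.where(w)
    if not len(xs): print(n_,'none');continue
    L=np.array([loc(k,dep(c,u,v)) for u,v in zip(xs,ys)]);L=L[abs(L[:,1])<.03];print(n_,len(L),np.median(L,0),np.percentile(L,[5,95],axis=0).ravel(),xs.mean(),ys.mean())
E
python3 look.py b w1
```

```text
time: 3.55
tool_pos: [0.4833, 0.0279, 0.067]
tool_rot: [-0.0, 0.186, 0.982, 0.0]
contact_force: [-1.5, 3.2, 6.0]
gripper_width: 0.003
grasp_force: 2.9
3.6 [0.4833 0.0279 0.067 ] [-1.683   2.8621  5.1097]
near [374.7992 107.1522]
orange 226 [0.1902 0.0003 0.0495] [ 0.1815 -0.0008  0.0479  0.1985  0.0017  0.051 ] 357.27433628318585 133.07522123893804
red 405 [0.2147 0.0101 0.0374] [0.2057 0.0078 0.0362 0.2234 0.0129 0.0386] 393.57635467980293 102.9088669950739
```

```bash
python3 -m crank '[{"x":0,"y":0,"z":0.25,"turn":0},{"x":0,"y":0,"z":0.25,"turn":0},{"x":0,"y":0,"z":0,"turn":0},{"x":0,"y":0,"z":0,"turn":0}]'
python3 look.py b w2; python3 - <<'E'
from plant import manip;import cv2,numpy as np
p,d=manip.grab_frame('scene');a=cv2.imread('pics/w2.png')[40:180,290:450]
b=p[205:275,220:300,::-1];a=cv2.resize(a,(480,420),interpolation=2);cv2.imwrite('pics/c2.png',np.hstack([a,cv2.resize(b,(320,420*280//280),interpolation=2)]))
E
```

```text
time: 4.0
tool_pos: [0.4835, 0.0279, 0.0624]
tool_rot: [0.0, 0.186, 0.982, 0.001]
contact_force: [-2.6, 3.3, 7.3]
gripper_width: -0.0
grasp_force: 4.0
4.05 [0.4835 0.0279 0.0624] [-2.1996  2.4245  7.6563]
near [377.4945 106.5032]
orange 204 [0.1894 0.0003 0.0419] [ 0.1807 -0.0008  0.0401  0.1979  0.0016  0.0436] 354.5833333333333 133.79901960784315
red 429 [0.2147 0.0101 0.0375] [0.2058 0.0078 0.0362 0.2233 0.0128 0.0387] 396.6705336426914 102.04872389791183
```

View pics/c2.png

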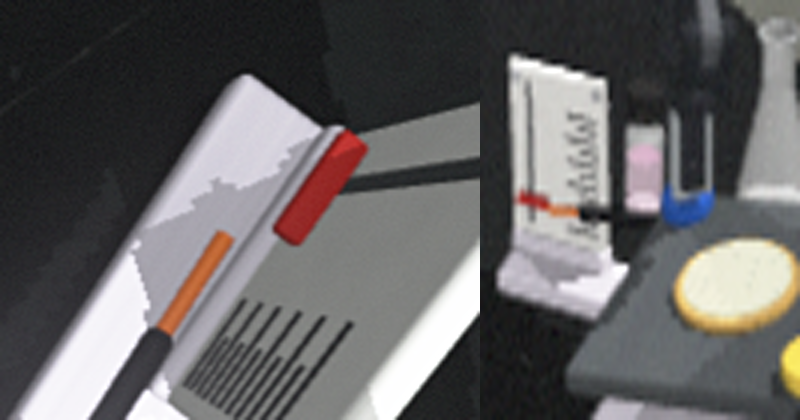

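The wrist crop (left) and scene crop (right) show the blue tip nearly level with the red mark. The different estimates leave the tip 1–3 mm high, so I'll go slightly further and hold.

```bash
python3 -m crank '[{"x":0,"y":0,"z":0.08,"turn":0},{"x":0,"y":0,"z":0,"turn":0},{"x":0,"y":0,"z":0,"turn":0},{"x":0,"y":0,"z":0,"turn":0},{"x":0,"y":0,"z":0,"turn":0}]'
for i in 1 2 3; do python3 -m crank '[{"x":0,"y":0,"z":0,"turn":0},{"x":0,"y":0,"z":0,"turn":0},{"x":0,"y":0,"z":0,"turn":0},{"x":0,"y":0,"z":0,"turn":0},{"x":0,"y":0,"z":0,"turn":0}]' | grep -v rot; done
python3 look.py b w3
python3 - <<'E'
from m import *;from plant import manip
for i in(.034,.036,.038): print(i,proj(S,W(q,piv+d['b']*.19+[0,0,i+.0014])),proj(S,W(q,piv+d['b']*.2147+n['b']*.009+[0,0,i])))
p,_=manip.grab_frame('scene');h=cv2.cvtColor(p,cv2.COLOR_RGB2HSV)[215:260,220:250]
for lo,hi in((6,16),(0,4)): ys,xs=np.where(cv2.inRange(h,(lo,120,60),(hi,255,255)));print(len(xs),xs.mean()+220,ys.mean()+215)
E
```

```text
time: 4.6
tool_pos: [0.4835, 0.0279, 0.0617]
tool_rot: [0.0, 0.186, 0.982, 0.0]
contact_force: [-3.2, 2.5, 8.4]
gripper_width: 0.002
grasp_force: 4.1
time: 5.1
tool_pos: [0.4835, 0.0279, 0.0617]
contact_force: [-2.5, 3.1, 8.3]
gripper_width: 0.002
grasp_force: 4.1
time: 5.6
tool_pos: [0.4835, 0.0279, 0.0617]
contact_force: [-3.5, 3.1, 7.2]
gripper_width: -0.001
grasp_force: 4.1
time: 6.1
tool_pos: [0.4835, 0.0279, 0.0617]
contact_force: [-2.3, 3.4, 8.1]
gripper_width: -0.0
grasp_force: 4.1
6.15 [0.4835 0.028  0.0617] [-2.5741  3.1097  8.587 ]
near [377.9362 106.368 ]
orange 202 [0.1891 0.0002 0.0407] [ 0.1805 -0.0009  0.0387  0.1977  0.0016  0.0424] 354.1625615763547 134.01477832512316
red 435 [0.2147 0.0102 0.0375] [0.2057 0.0079 0.0361 0.2233 0.0128 0.0387] 397.06436781609193 101.97011494252874
0.034 [240.63191741 242.17822466] [233.05486603 239.27555639]
0.036 [240.60643065 241.42550254] [233.02318918 238.53351465]
0.038 [240.5808984  240.67143681] [232.99145678 237.79017165]
8 240.5 240.0
12 232.91666666666666 237.91666666666666
```

Both checks say the tip is about 1.5–2 mm high, which is within tolerance. I'll nudge it further, hold again, then release.

```bash
python3 -m crank '[{"x":0,"y":0,"z":0.07,"turn":0},{"x":0,"y":0,"z":0,"turn":0},{"x":0,"y":0,"z":0,"turn":0},{"x":0,"y":0,"z":0,"turn":0},{"x":0,"y":0,"z":0,"turn":0}]' >/dev/null
for i in 1 2 3; do python3 -m crank '[{"x":0,"y":0,"z":0,"turn":0},{"x":0,"y":0,"z":0,"turn":0},{"x":0,"y":0,"z":0,"turn":0},{"x":0,"y":0,"z":0,"turn":0},{"x":0,"y":0,"z":0,"turn":0}]' | grep pos; done
python3 -m crank '[{"x":0,"y":0,"z":-0.5,"turn":0},{"x":0,"y":0,"z":-0.7,"turn":0},{"x":0,"y":0,"z":-0.9,"turn":0},{"x":0,"y":0,"z":-1.2,"turn":0},{"x":0,"y":0,"z":-1.2,"turn":0}]'
python3 -m crank '[{"x":0,"y":0,"z":-1.5,"turn":0},{"x":0,"y":0,"z":-1.5,"turn":0},{"x":0,"y":0,"z":0,"turn":0},{"x":0,"y":0,"z":0,"turn":0},{"x":0,"y":0,"z":0,"turn":0}]'
python3 go.py .459 -.1265 .13
```

```text
tool_pos: [0.4835, 0.0279, 0.0611]
tool_pos: [0.4835, 0.028, 0.0611]
tool_pos: [0.4835, 0.028, 0.0611]
time: 8.7
tool_pos: [0.4829, 0.0273, 0.1058]
tool_rot: [-0.0, 0.186, 0.982, -0.0]
contact_force: [0.7, 0.1, 0.2]
gripper_width: 0.001
grasp_force: 0.0
time: 9.2
tool_pos: [0.4826, 0.0275, 0.1346]
tool_rot: [-0.001, 0.186, 0.982, -0.0]
contact_force: [0.1, -0.7, -0.3]
gripper_width: -0.001
grasp_force: 0.0
t 9.2 tcp [0.48264167 0.02754232 0.13461553] shift cm [ -3.44 -15.2    0.46] F [ 0.13 -0.74 -0.31] j6 -1.2930171851052643
```

```bash
python3 -m crank '[{"x":-0.8,"y":-3.8,"z":0,"turn":0},{"x":-0.9,"y":-3.8,"z":0,"turn":0},{"x":-0.9,"y":-3.8,"z":0,"turn":0},{"x":-0.8,"y":-3.8,"z":0,"turn":0},{"x":0,"y":0,"z":0,"turn":0}]' >/dev/null
python3 -m crank '[{"x":0,"y":0,"z":0,"turn":0},{"x":0,"y":0,"z":0,"turn":0}]' >/dev/null
python3 look.py y w4; python3 - <<'E'
from h import *;from plant import manip
p,_=manip.grab_frame('wrist');print(pads(manip.camera_model('wrist'),p,(180,150,400,330),.078))
E
python3 go.py .459 -.1265 .08
```

```text
9.95 [ 0.459  -0.1253  0.1348] [ 0.509  -0.2445 -0.0784]
near [167.0164 151.2004]
orange 120 [ 0.1891 -0.0005  0.067 ] [ 0.18   -0.0017  0.0659  0.1977  0.001   0.068 ] 179.54166666666666 165.7
red 186 [0.2126 0.0095 0.051 ] [0.2041 0.0071 0.05   0.2209 0.0119 0.0521] 151.7311827956989 156.56989247311827
t 10.0 tcp [ 0.45911658 -0.12525605  0.13487931] shift cm [-0.04 -0.12  5.49] F [ 0.54 -0.09 -0.09] j6 -1.6207883033979953Traceback (most recent call last):
  File "<stdin>", line 2, in <module>
  File "h.py", line 12, in pads
    i=1+np.argmax(s[1:,4]);out[n]=(s[i],ce[i],ray(c,ce[i],z))
        ~~~~~~~~~^^^^^^^^^
    return _wrapfunc(a, 'argmax', axis=axis, out=out, **kwds)
    return bound(*args, **kwds)
ValueError: attempt to get argmax of an empty sequence
```

View pics/w4.png

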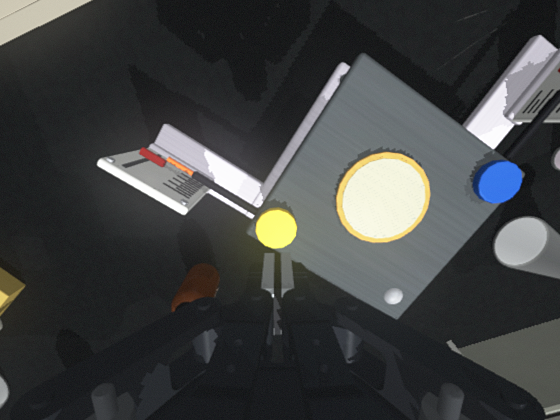

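The wrist view shows the yellow pad at (276,228), its tip near (168,161) and its red mark at (152,157). The blue corner is back up. Estimated yellow drop is about 17 mm, i.e. TCP z near 0.0685.

```bash
python3 -c "
from h import *;from plant import manip
print(ray(manip.camera_model('wrist'),(276,228),.078))"
python3 -m crank '[{"x":0,"y":-0.1,"z":1.5,"turn":0},{"x":0,"y":0,"z":1.5,"turn":0},{"x":0,"y":0,"z":1.5,"turn":0},{"x":0,"y":0,"z":0.6,"turn":0},{"x":0,"y":0,"z":0,"turn":0}]'
python3 -m crank '[{"x":0,"y":0,"z":0,"turn":0},{"x":0,"y":0,"z":0,"turn":0}]' | grep pos
python3 go.py .459 -.1265 .0685
```

```text
[ 0.45756219 -0.12462375  0.078     ]
time: 10.5
tool_pos: [0.4574, -0.1265, 0.082]
tool_rot: [-0.002, 0.186, 0.983, 0.0]
contact_force: [-0.9, 0.5, 0.7]
gripper_width: -0.0
grasp_force: 0.0
tool_pos: [0.4593, -0.1275, 0.085]
t 10.7 tcp [ 0.459319   -0.12751793  0.0849957 ] shift cm [0.07 0.08 1.65] F [ 0.05  0.14 -0.08] j6 -1.6231660336844491
```

```bash
python3 -m crank '[{"x":0.1,"y":0.1,"z":0.4,"turn":0},{"x":0,"y":0,"z":0.4,"turn":0},{"x":0,"y":0,"z":0.4,"turn":0},{"x":0,"y":0,"z":0.3,"turn":0},{"x":0,"y":0,"z":0,"turn":0}]'
python3 -m crank '[{"x":0,"y":0,"z":0,"turn":0},{"x":0,"y":0,"z":0,"turn":0}]' | grep -E 'pos|force'
python3 look.py y w5
python3 - <<'E'
from plant import manip;import cv2,numpy as np
p,d=manip.grab_frame('side');a=cv2.imread('pics/w5.png')[60:200,90:250]
b=p[140:200,290:350,::-1];a=cv2.resize(a,(480,420),interpolation=2);cv2.imwrite('pics/c5.png',np.hstack([a,cv2.resize(b,(320,420),interpolation=2)]))
E
```

```text
time: 11.2
tool_pos: [0.4582, -0.1264, 0.0693]
tool_rot: [-0.0, 0.186, 0.982, -0.0]
contact_force: [-1.8, -2.4, 5.1]
gripper_width: -0.0
grasp_force: 2.3
tool_pos: [0.4583, -0.1263, 0.0696]
contact_force: [-3.0, -1.4, 4.2]
grasp_force: 2.4
11.45 [ 0.4582 -0.1263  0.0696] [-3.3845 -1.2957  4.3124]
near [126.8693 164.2185]
orange 203 [ 0.1883 -0.0008  0.0539] [ 0.1798 -0.0019  0.0526  0.197   0.001   0.0553] 152.44174757281553 181.07766990291262
red 392 [0.2127 0.0093 0.0507] [0.2037 0.0068 0.0494 0.2212 0.0119 0.0516] 106.17721518987342 171.11898734177214
```

View pics/c5.png

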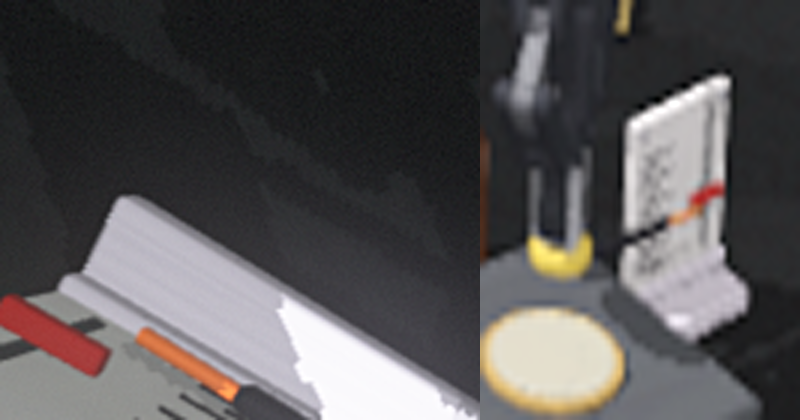

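The wrist crop (left) shows the yellow tip just inside the red bar, and the side crop (right) shows the two nearly level. The tip is about 2–3 mm high, so I'll press 1.2 mm more and hold.

```bash
python3 -m crank '[{"x":0,"y":0,"z":0.12,"turn":0},{"x":0,"y":0,"z":0,"turn":0},{"x":0,"y":0,"z":0,"turn":0},{"x":0,"y":0,"z":0,"turn":0},{"x":0,"y":0,"z":0,"turn":0}]' >/dev/null
for i in 1 2 3 4; do python3 -m crank '[{"x":0,"y":0,"z":0,"turn":0},{"x":0,"y":0,"z":0,"turn":0},{"x":0,"y":0,"z":0,"turn":0},{"x":0,"y":0,"z":0,"turn":0},{"x":0,"y":0,"z":0,"turn":0}]' | grep -E 'pos|contact'; done
python3 look.py y w6
python3 - <<'E'
from m import *;from plant import manip
for i in(.046,.048,.05): print(i,proj(D,W(q,piv+d['y']*.189+[0,0,i+.0009])),proj(D,W(q,piv+d['y']*.2127+n['y']*.009+[0,0,i])))
p,_=manip.grab_frame('side');h=cv2.cvtColor(p,cv2.COLOR_RGB2HSV)[140:200,315:350]
for lo,hi in((6,16),(0,4)): ys,xs=np.where(cv2.inRange(h,(lo,100,60),(hi,255,255)));print(len(xs),xs.mean()+315,ys.mean()+140)
E
```

```text
tool_pos: [0.4582, -0.1262, 0.0682]
contact_force: [-3.4, -2.5, 5.1]
tool_pos: [0.4582, -0.1262, 0.0682]
contact_force: [-3.5, -2.9, 5.1]
tool_pos: [0.4582, -0.1262, 0.0682]
contact_force: [-1.9, -2.6, 5.6]
tool_pos: [0.4582, -0.1262, 0.0682]
contact_force: [-3.5, -1.8, 5.1]
14.05 [ 0.4582 -0.1263  0.0682] [-2.7223 -3.1598  4.8877]
near [125.6176 164.7311]
orange 198 [ 0.1886 -0.0008  0.0517] [ 0.1797 -0.0019  0.0501  0.1969  0.0009  0.0531] 152.96019900497512 180.81592039800995
red 395 [0.2127 0.0092 0.0507] [0.2039 0.0068 0.0496 0.2211 0.0119 0.0518] 104.60050251256281 171.66834170854273
0.046 [327.62572986 173.11167395] [332.06707685 169.30531509]
0.048 [327.66647484 172.46843629] [332.11097464 168.66724457]
0.05 [327.70728828 171.82411784] [332.15494523 168.02811583]
6 327.5 171.16666666666666
9 332.44444444444446 167.22222222222223
```

The side camera puts the tip level with the mark (3.9 px against 3.8 px expected), and it was held for 2 s. Releasing.

```bash
python3 -m crank '[{"x":0,"y":0,"z":-0.5,"turn":0},{"x":0,"y":0,"z":-0.7,"turn":0},{"x":0,"y":0,"z":-0.9,"turn":0},{"x":0,"y":0,"z":-1.5,"turn":0},{"x":0,"y":0,"z":-2,"turn":0}]' >/dev/null
python3 -m crank '[{"x":0,"y":0,"z":-2.5,"turn":0},{"x":0,"y":0,"z":-2.5,"turn":0},{"x":0,"y":0,"z":-1,"turn":0},{"x":0,"y":0,"z":0,"turn":0},{"x":0,"y":0,"z":0,"turn":0}]'
python3 look.py y w7
```

```text
time: 15.1
tool_pos: [0.4577, -0.1257, 0.1831]
tool_rot: [-0.001, 0.186, 0.982, 0.0]
contact_force: [0.1, -1.1, -0.7]
gripper_width: 0.001
grasp_force: 0.0
15.15 [ 0.4574 -0.1256  0.1825] [-0.2753  0.7275  0.0022]
near [186.6454 147.7363]
orange 40 [ 0.1893 -0.0014  0.0661] [ 0.1799 -0.0021  0.0653  0.1979  0.0004  0.0673] 198.3 158.5
red 121 [0.2133 0.009  0.0502] [0.2047 0.007  0.0492 0.2213 0.0115 0.0514] 173.82644628099175 151.45454545454547
```

View pics/w7.png

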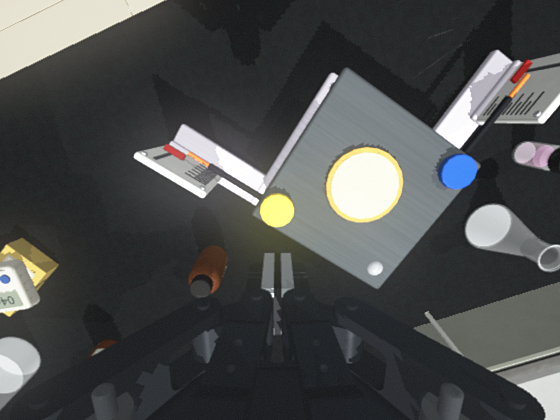

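The plate is level again, with the yellow pad at (277,210) and the blue pad at (459,171). Both marks are in place, and the vial, flask and bottle are standing. Handing in.

```bash
python3 -c "
from plant import manip
print(manip.job_done())"
```

```text
the job is handed in; nothing more can be done
None
```

I pressed the blue pad and then the yellow pad to their red marks, held each for about two seconds and released them; the plate sprang back both times, nothing else was touched, and the job is handed in with no verdict shown.

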